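Hold an amplifier board home in the corner of its test nest

ROBOT

A 6-joint arm with a two-finger parallel gripper is mounted at the origin on a cart in front of the work surface, level with it; the furniture and walls round the work are solid. World frame = base frame: x ahead of the robot, y to its left, z up, the work surface at z = 0. Lengths are in mm, angles in rad, forces in N, time in s.
With the tool pointing down it reaches from about 275 to 750 mm from the base axis. Payload 10.2 kg.
Tool frame: the origin (TCP) lies on the front face of the gripper's body, between the roots of the fingers; the fingertips stand 73 mm ahead of it and the grasp point (between the pads) lies 54 mm ahead of it; z points along the fingers, y is the line along which they close (so a half turn about z gives the same grasp; the last joint's range is limited). The gripper opens to 85 mm and grips with 20 to 120 N. Pads are 22 mm wide; open, the fingers measure 114 mm over their backs; the gripper's body (76 mm by 85 mm) begins 54 mm behind the grasp point. The pads swing forward as they close: fully open they stand 13 mm farther back than shut.
Start: joints at [-1.373, 0.313, 1.498, -0, 1.331, -0.223], TCP at [214.446, -479.212, 303.894] pointing down, gripper open.
Joint ranges: [-2.94, 2.94], [-0.97, 2.17], [0.19, 2.56], [-1.23, 4.37], [0.02, 3.11], [-2.88, 2.88]. Speed limits (rad/s): [2.39, 2.39, 3.01, 3.14, 3.14, 3.14].

INTERFACE

Orientations are given as a unit quaternion [w, x, y, z].
In Python, from rig import * gives the robot as it stands.
- The arm moves only by the tool step_arm, never from a script. Its argument "plan" is a list of rows, each an object with "offset": the shift along the tool's x, y, z in cm, a list of three; "rot": the turn, a rotation vector about the tool's x, y, z in degrees, a list of three; "gripper": the finger opening in cm, from 0 to 8.54. In form: [{"offset": [x, y, z], "rot": [wx, wy, wz], "gripper": gripper}, ...]. A call has 1 to 12 rows; each row is the pose to reach, as a shift and turn from the pose commanded when the call began, along the tool's axes at that moment; what a row does not reach only later rows make up. A row lasts 1/10 s, in which the tool goes at most 50 mm and 8.59 degrees, less where a joint would pass 70% of its speed; a pose out of reach is approached as far as the arm can. A call with a gripper value outside its range is refused whole. The fingers move at their own pace and stop on an object; "squeeze" is the grip in N (left out, the last holds). Time passes only in rows, so rows that repeat a pose let the fingers close. It gives the time, the measured TCP pose, the force, the opening and the grip force at its end, in the units of the state.
- sense(): the state, without advancing time (a new reading comes with each control period).
- capture(name): name is "side" or "top"; returns a dict with "color" (400x640x3 uint8, red, green, blue), "depth" (400x640 float32, mm along the optical axis (not along the pixel's ray), 0 where there is no reading), "vertical_fov" (degrees; the focal length in pixels is half the picture's height over the tangent of half this angle, whatever the lens; pixels are square), "cx", "cy" (the principal point, pixels), "rvec" (rotation vector, rad) and "tvec" (3), from world to camera coordinates, as OpenCV has them. Camera axes: x right, y down, z forward; pixel columns grow to the right and rows downward; lengths in mm; the calibration is good to about 2 mm. A picture is of the moment at which its call begins.
- finish_job(): hands the job in; it is judged then, once.
The state is a dict: "time_s": time; "joints": joint angles; "dq": joint speeds; "tau": joint torques, N m; "eef_pos": TCP position; "ee_rot": TCP orientation; "force": force on the tool from outside, world axes, zero at the start; "wrist_torque": the same for the moment, N m; "grip_width": opening from 0.0 (shut) to 1.0 (fully open); "grip_force": force on a finger pad.
Only numpy, scipy, OpenCV 4.12 (cv2) and the standard library are available. Lean on these libraries where they do the work, as an engineer would, in place of code of your own. Each camera call takes 0.05 s, during which the arm holds its last target. There are 200 camera calls.

TASK

Pick up the green circuit board by its black heatsink, set it flat on the black deck of the test nest the same way round as it lies (its capacitor edge away from the robot, its white connectors to the right) and press it fully home into the nest's far left corner, flush against the far stops and the left stops at once with both sprung contact blocks pushed right in. Press firmly but do not force it, and leave the other things on the bench where they are. Finish while still holding the board pressed home: the sprung contacts push it out again if you let go.

Things in the scene. Friction and masses are not known exactly. Their poses are not given: they have to be found in the camera images.
- board_grip (a point): point to grasp the board: in its black finned heatsink, 46 mm above the board's underside, 10 mm below the heatsink's top. The heatsink stands in the middle of the board, 20 mm thick along the board's x (grip it across this), 44 mm long along y. Other parts reach 24 mm above the underside: keep the fingertips over 25 mm above it. Axes as the board's
- board_corner (a point): corner of the board that goes into the nest's corner: on the underside, at the end of the board's far (+x) edge and left (+y) edge. Seen from it, board_grip lies at -37.5, -50, +46 mm in the board's axes
- board: loose green populated circuit board with the heatsink, 75 mm (x) x 100 mm (y), solid to 24 mm up at its edges, heatsink to 56 mm, about 0.12 kg. Origin: centre of the underside; x points to the edge with the row of capacitors (away from the robot), the white connector blocks stand at the -y (right) end. It lies turned up to 0.5 rad
- nest_corner (a point): where the faces of the far stops and the left stops would meet, at the height of the deck. Axes as the nest's. With the board home, board_corner is here
- nest: test nest, fixed: aluminium plate 176 x 186 mm with a slick black deck, 13 mm above the bench. Origin: centre of the underside; x points away from the robot to the far stops, y left to the left stops; turned up to 0.35 rad. nest_corner is at +45, +55, +13 mm; the deck reaches 126 mm nearer and 142 mm to the right of it. A white L on the deck marks where the board's near right corner comes
- far_stop: far fence, fixed: two aluminium stop blocks joined behind, 13 mm high above the deck, faces in the plane x = +45 mm of the nest, from 7 to 97 mm to the right of nest_corner, slick. Origin and axes are the nest's
- left_stop: left fence, fixed: the same, faces in the plane y = +55 mm of the nest, from 4 to 72 mm to the near side of nest_corner. Origin and axes are the nest's
- far_contact (a joint): travel of the red sprung contact block between the far stop blocks, m: 0 = out, standing 5 mm proud of the stop faces towards the board; 0.005 = flush with them. It is 28 mm wide, centred 52 mm to the right of nest_corner, 1.5 to 11 mm above the deck; moves along the nest's x; its spring pushes back with 1.5 N at 0 and 4 N at 0.005
- left_contact (a joint): the same for the blue sprung contact block between the left stop blocks, 24 mm wide, centred 38 mm to the near side of nest_corner; moves along the nest's y
- driver_red: screwdriver with a red handle, 28 x 195 x 25 mm; leave it where it lies. Origin: centre of its underside
- driver_yellow: screwdriver with a yellow handle, 28 x 175 x 25 mm; leave it where it lies. Origin: centre of its underside
- component_tester: blue hand tester with a white panel, 115 x 62 x 36 mm; leave it where it lies. Origin: centre of its underside
- bnc_adapter: small metal coax adapter standing on end, 15 mm across, 38 mm high; leave it where it lies. Origin: centre of its underside
- tape_black: roll of black tape lying flat, 58 mm across, 19 mm high; leave it where it lies. Origin: centre of its underside
Not all that is in view belongs to the job. There is more than one size of the board; the job needs the larger.

How it is judged (in metres and radians):
At the end, for the whole second after the job is handed in: the board lies flat on the deck, its corner within 3 mm of the nest's corner and square to the nest within 0.035 rad, pressing on the far and the left stops with over 1 N each, both contact blocks pushed in over 4 of 5 mm, still, and held by the fingers (x of board_corner in the frame of nest_corner between -0.003 and 0.003 m and y of board_corner in the frame of nest_corner between -0.003 and 0.003 m and z of board_corner in the frame of nest_corner between -0.003 and 0.003 m and angle between the z axis of board and the z axis of nest, either way round below 0.035 rad and angle between the x axis of board and the x axis of nest, either way round below 0.035 rad and value of joint each of far_contact, left_contact above 0.004 m and contact force between board and far_stop above 1 N and contact force between board and left_stop above 1 N and contact force between board and the fingers above 1 N and linear speed of board below 0.01 m/s); the arm keeps its last pose, push and grip.
It fails at once if the board is forced against the stops with more than 40 N (contact force between board and far_stop above 40 N or contact force between board and left_stop above 40 N).
It fails at once if one of the other things on the bench is moved more than 30 mm (distance of any of driver_red, driver_yellow, component_tester, bnc_adapter, tape_black from where it was at the start of the episode above 0.03 m).
It also fails if it takes over 45 s, if anything falls off the work surface, if the arm or the gripper's body presses on something with over 40 N, if the wrist force passes 120 N, or if a joint passes its speed limit or range.

## Working session

There is one attempt and no reset: what is moved stays moved. The work goes in short steps, Python scripts to look and compute and a tool call to move; the robot and the scene stay as the last step left them, time stands still between calls to the robot, and variables do not carry over. Pictures are saved under pics/ and viewed, at most 10 in all, crops included, and the job is handed in when it is done.

Besides the shell and the picture viewer there is one more tool, called by a JSON object that holds its "name" and its "arguments", one argument or row to a line. step_arm: Moves the arm, as the interface text tells. Its arguments: {"type":"object","properties":{"plan":{"type":"array"},"squeeze":{"type":"number"}},"required":["plan"]}

```bash
mkdir -p pics; cat > h.py <<'E'
from rig import *
import numpy as np, cv2
from scipy.spatial.transform import Rotation as R
def cam(n):
    c=capture(n); c['f']=200/np.tan(np.radians(c['vertical_fov'])/2)
    c['R']=R.from_rotvec(np.ravel(c['rvec'])).as_matrix(); c['t']=np.ravel(c['tvec']); return c
def plane(c,uv,z):
    uv=np.atleast_2d(uv).astype(float)
    d=np.c_[(uv[:,0]-c['cx'])/c['f'],(uv[:,1]-c['cy'])/c['f'],np.ones(len(uv))]@c['R']
    o=-c['R'].T@c['t']; return o+d*((z-o[2])/d[:,2])[:,None]
def cloud(c):
    v,u=np.mgrid[:400,:640]; D=c['depth']
    p=np.stack([(u-c['cx'])/c['f']*D,(v-c['cy'])/c['f']*D,D],-1)
    return (p-c['t'])@c['R']
E
python3 - <<'E'
from h import *
for n in('top','side'):
    c=cam(n); cv2.imwrite(f'pics/{n}0.png',c['color'][:,:,::-1]); np.savez(f'{n}0.npz',**c)
    print(n,-c['R'].T@c['t'],c['R'][2],c['f'],c['cx'],c['cy'])
print(sense())
E
```

```text
top [ 392.80803922  -55.03655878 1443.92387002] [ 0.11921556 -0.01894086 -0.99268771] 485.1263329657519 316.1036692137722 204.50686684727273
side [118.0510498  716.81518494 535.69240427] [ 0.41976379 -0.78618049 -0.45356212] 434.6208191427748 319.9526923994984 196.6053265093447
{'time_s': 0.1, 'joints': array([-1.37339675e+00,  3.13387847e-01,  1.49835957e+00, -7.43997190e-06,
        1.33100365e+00, -2.23403624e-01]), 'dq': array([ 6.48247378e-05,  3.18477442e-05, -1.56511108e-03,  4.67360698e-05,
       -5.93497581e-04, -1.30070860e-03]), 'tau': array([ 2.74523656e-03, -4.12901115e+01, -2.60141301e+01, -2.15108489e-04,
        3.01436485e-03,  1.31868042e-06]), 'eef_pos': array([ 214.41523447, -479.05644541,  303.3960075 ]), 'ee_rot': array([-5.79208380e-04,  9.77946769e-01,  2.08853493e-01,  3.91796462e-06]), 'force': array([ 0.31755493,  0.4617015 , -0.15498488]), 'wrist_torque': array([-0.06290189,  0.00799372, -0.00719411]), 'grip_force': 0.0, 'grip_width': 1.0001313374552987}
```

View pics/top0.png

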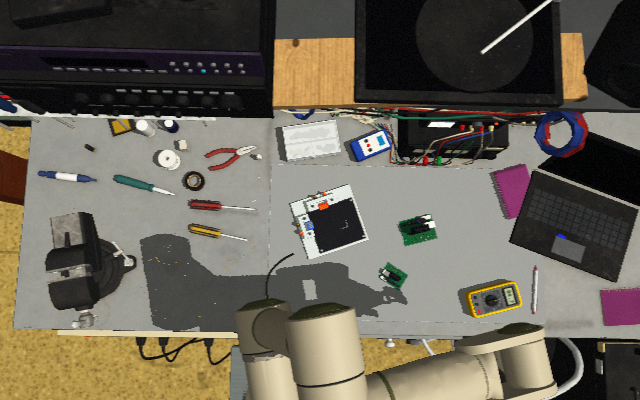

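View pics/side0.png

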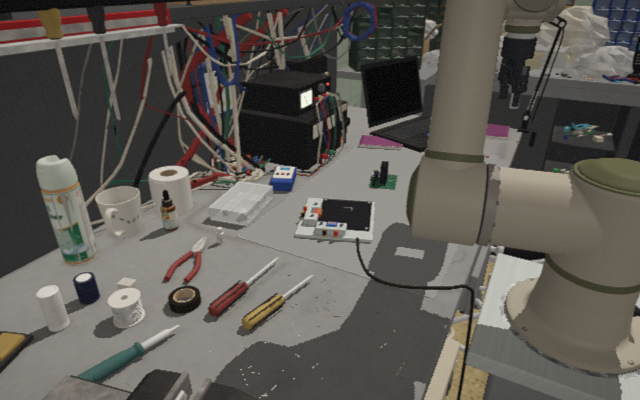

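The top view shows two green boards: A at (417,230), about 34 px long, and B at (393,276), visibly smaller. The nest is at (328,220), with its red contact near (323,207) and blue near (308,225). A fits the 100 mm board (0.34 px/mm). I'll confirm that in an enlarged crop and measure.

```bash
python3 - <<'E'
from h import *
c=dict(np.load('top0.npz')); c={k:(v if v.ndim else float(v)) for k,v in c.items()}
im=c['color']; P=cloud(c)
hsv=cv2.cvtColor(im,cv2.COLOR_RGB2HSV)
g=cv2.inRange(hsv,(40,80,30),(90,255,255))
n,l,s,ct=cv2.connectedComponentsWithStats(cv2.morphologyEx(g,cv2.MORPH_CLOSE,np.ones((9,9))))
for i in range(1,n):
    if s[i,4]>60 and 370<ct[i][0]<450:
        m=l==i; uv=np.argwhere(m)[:,::-1]
        q=plane(c,uv,5.)[:,:2].astype(np.float32)
        r=cv2.minAreaRect(q); print(ct[i],s[i],r, cv2.boxPoints(r).round(0).tolist())
        # heatsink top by depth
        x,y,w,h=s[i,:4]; sub=P[y-8:y+h+8,x-8:x+w+8].reshape(-1,3)
        hp=sub[(sub[:,2]>45)&(sub[:,2]<70)]
        print('hs',len(hp),hp.mean(0) if len(hp) else 0, cv2.minAreaRect(hp[:,:2].astype(np.float32)) if len(hp) else 0)
# nest deck
d=(im.max(2)<50).astype(np.uint8); d[:185]=0; d[262:]=0; d[:,:295]=0;d[:,372:]=0
d=cv2.morphologyEx(d,cv2.MORPH_CLOSE,np.ones((5,5)))
n,l,s,ct=cv2.connectedComponentsWithStats(d); i=1+s[1:,4].argmax(); print(s[i])
r=cv2.minAreaRect(plane(c,np.argwhere(l==i)[:,::-1],13.)[:,:2].astype(np.float32)); print('deck',r,cv2.boxPoints(r).tolist())
w=((im.min(2)>150)).astype(np.uint8); w[:180]=0; w[265:]=0; w[:,:285]=0;w[:,375:]=0
r=cv2.minAreaRect(plane(c,np.argwhere(w)[:,::-1],13.)[:,:2].astype(np.float32)); print('plate',r,cv2.boxPoints(r).tolist())
for nm,a,b in(('red',(0,120,120),(12,255,255)),('blue',(100,90,80),(125,255,255))):
    k=cv2.inRange(hsv,a,b); k[:180]=0;k[265:]=0;k[:,:285]=0;k[:,375:]=0
    uv=np.argwhere(k)[:,::-1]; print(nm,len(uv),uv.mean(0),plane(c,uv.mean(0),24)[0])
cr=np.hstack([cv2.resize(a[:,:,::-1],None,fx=4,fy=4,interpolation=cv2.INTER_CUBIC) for a in(im[180:300,285:375],im[180:300,370:460])])
cv2.imwrite('pics/crop0.png',cr)
E
```

```text
[417.48409091 116.43409091] [372 107 121  22 440] ((831.2371215820312, -432.59906005859375), (369.58514404296875, 65.47731018066406), 87.52437591552734) [[791.0, -616.0], [856.0, -619.0], [872.0, -249.0], [807.0, -247.0]]
hs 29 [ 800.1096868  -323.52464235   57.26152411] ((806.9613647460938, -323.44378662109375), (77.75242614746094, 2.1843838691711426), 0.5112864375114441)
[416.95402299 230.20945083] [399 214  38  32 783] ((497.0384521484375, -386.0777282714844), (74.79458618164062, 99.35774993896484), 14.431986808776855) [[448.0, -347.0], [473.0, -444.0], [546.0, -425.0], [521.0, -329.0]]
hs 102 [ 497.16539407 -387.48783808   53.69900722] ((497.48046875, -387.2074890136719), (19.43198013305664, 44.09251022338867), 15.077972412109375)
[393.57583548 275.77120823] [379 263  29  27 389] ((359.2605285644531, -313.033447265625), (69.5727310180664, 51.71548080444336), 58.17918395996094) [[319.0, -329.0], [363.0, -356.0], [400.0, -297.0], [356.0, -270.0]]
hs 0 0 0
[ 307  198   58   55 1926]
deck ((504.95697021484375, -140.46170043945312), (124.59195709228516, 140.6333770751953), 19.818708419799805) [[422.51025390625, -95.4310073852539], [470.1912841796875, -227.73468017578125], [587.4036865234375, -185.49240112304688], [539.72265625, -53.188720703125]]
plate ((514.4864501953125, -124.17404174804688), (249.87754821777344, 266.4405822753906), 1.3752747774124146) [[386.38629150390625, 6.009246826171875], [392.78106689453125, -260.3545837402344], [642.5866088867188, -254.35733032226562], [636.1918334960938, 12.006500244140625]]
red 71 [320.35211268 207.73239437] [554.04817133 -94.84225989  24.        ]
blue 36 [309.16666667 224.86111111] [502.75691021 -63.00626565  24.        ]
```

View pics/crop0.png

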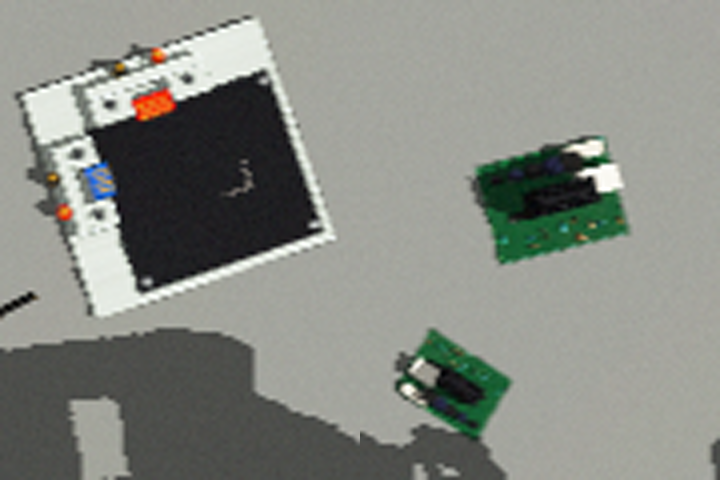

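Crop: A (right, large board) has its capacitors and white connectors placed as described and measures 74.8 x 99.4 mm, heatsink top at 54–57 mm, so it is the target. B is 70 x 52 mm, the small one. The deck measures 125 x 141 mm, matching the 126 x 142 given.

Board centre is about (497, -386.8), yaw 14.7°. Nest corner is about (540, -52.5), yaw 19.8°.

```bash
cat >> h.py <<'E'
def move(cur,tgt):  # poses x,y,z,psi(deg), tool down -> offset cm, rot deg
    Q=lambda p:R.from_euler('ZX',[p,180],degrees=True)
    a=Q(cur[3]); return a.inv().apply(np.subtract(tgt[:3],cur[:3])/10).round(3),(a.inv()*Q(tgt[3])).as_rotvec(degrees=True).round(2)
E
python3 - <<'E'
from h import *
a=[214.45,-479.21,303.9,24.11];b=[497.2,-386.8,190,104.7]
print(move(a,b)); print(move(b,[497.2,-386.8,100.5,104.7]))
E
```

```text
(array([29.583,  3.115, 11.39 ]), array([  0.  ,   0.  , -80.59]))
(array([ 0.  , -0.  ,  8.95]), array([0., 0., 0.]))
```

{"name": "step_arm", "arguments": {
  "plan": [
    {"offset": [29.58, 3.12, 11.4], "rot": [0, 0, -80.6], "gripper": 6.5},
    {"offset": [29.58, 3.12, 11.4], "rot": [0, 0, -80.6], "gripper": 6.5},
    {"offset": [29.58, 3.12, 11.4], "rot": [0, 0, -80.6], "gripper": 6.5},
    {"offset": [29.58, 3.12, 11.4], "rot": [0, 0, -80.6], "gripper": 6.5},
    {"offset": [29.58, 3.12, 11.4], "rot": [0, 0, -80.6], "gripper": 6.5},
    {"offset": [29.58, 3.12, 11.4], "rot": [0, 0, -80.6], "gripper": 6.5},
    {"offset": [29.58, 3.12, 11.4], "rot": [0, 0, -80.6], "gripper": 6.5},
    {"offset": [29.58, 3.12, 11.4], "rot": [0, 0, -80.6], "gripper": 6.5},
    {"offset": [29.58, 3.12, 11.4], "rot": [0, 0, -80.6], "gripper": 6.5},
    {"offset": [29.58, 3.12, 11.4], "rot": [0, 0, -80.6], "gripper": 6.5},
    {"offset": [29.58, 3.12, 11.4], "rot": [0, 0, -80.6], "gripper": 6.5},
    {"offset": [29.58, 3.12, 11.4], "rot": [0, 0, -80.6], "gripper": 6.5}
  ]
}}

```text
time_s: 1.3
eef_pos: [497.1, -386.8, 189.6]
ee_rot: [-0.0, 0.612, 0.791, 0.0]
force: [0.3, -0.1, -0.4]
grip_width: 0.762
grip_force: 0.0
```

{"name": "step_arm", "arguments": {
  "plan": [
    {"offset": [0, 0, 4], "rot": [0, 0, 0], "gripper": 6.5},
    {"offset": [0, 0, 7], "rot": [0, 0, 0], "gripper": 6.5},
    {"offset": [0, 0, 8.9], "rot": [0, 0, 0], "gripper": 6.5},
    {"offset": [0, 0, 8.9], "rot": [0, 0, 0], "gripper": 4},
    {"offset": [0, 0, 8.9], "rot": [0, 0, 0], "gripper": 3},
    {"offset": [0, 0, 8.9], "rot": [0, 0, 0], "gripper": 2.4},
    {"offset": [0, 0, 8.9], "rot": [0, 0, 0], "gripper": 1.0},
    {"offset": [0, 0, 8.9], "rot": [0, 0, 0], "gripper": 1.0},
    {"offset": [0, 0, 8.9], "rot": [0, 0, 0], "gripper": 1.0},
    {"offset": [0, 0, 8.9], "rot": [0, 0, 0], "gripper": 1.0}
  ],
  "squeeze": 50
}}

```text
time_s: 2.3
eef_pos: [497.7, -387.4, 102.6]
ee_rot: [0.001, 0.611, 0.792, -0.0]
force: [-0.9, 1.1, 5.9]
grip_width: 0.224
grip_force: 49.7
```

{"name": "step_arm", "arguments": {
  "plan": [
    {"offset": [0, 0, -2], "rot": [0, 0, 0], "gripper": 1.0},
    {"offset": [0, 0, -4], "rot": [0, 0, 0], "gripper": 1.0},
    {"offset": [0, 0, -6], "rot": [0, 0, 0], "gripper": 1.0},
    {"offset": [0, 0, -6], "rot": [0, 0, 0], "gripper": 1.0},
    {"offset": [0, 0, -6], "rot": [0, 0, 0], "gripper": 1.0}
  ]
}}

```text
time_s: 2.8
eef_pos: [497.1, -386.7, 160.5]
ee_rot: [-0.0, 0.611, 0.792, 0.0]
force: [-0.0, 0.8, -1.5]
grip_width: 0.224
grip_force: 49.0
```

```bash
python3 - <<'E'
from h import *
s=sense(); print(s['eef_pos'],s['ee_rot'],s['force'],s['wrist_torque'],s['grip_width'])
c=cam('side'); P=cloud(c)
hsv=cv2.cvtColor(c['color'],cv2.COLOR_RGB2HSV)
g=cv2.inRange(hsv,(40,80,30),(90,255,255))>0
e=s['eef_pos']; m=g&(np.hypot(P[...,0]-e[0],P[...,1]-e[1])<80)&(c['depth']>0)
q=P[m]; print(len(q),q.min(0),q.max(0),np.median(q,0))
r=cv2.minAreaRect(q[:,:2].astype(np.float32)); print(r)
v,u=np.argwhere(m).mean(0).astype(int); cv2.imwrite('pics/s1.png',cv2.resize(c['color'][v-70:v+50,u-80:u+80,::-1],None,fx=4,fy=4))
E
```

```text
[ 497.05542527 -386.72526928  160.51585694] [-7.17256981e-05  6.10790161e-01  7.91792507e-01  3.63153179e-06] [-0.02558277  0.7500588  -1.47048654] [ 0.02791443 -0.05955383 -0.02110787] 0.22423539689798794
158 [ 450.8782701  -430.91140478   59.94118248] [ 527.69071333 -332.07255573   74.42664662] [ 480.96926857 -362.84454071   61.97628225]
((493.303466796875, -377.0086364746094), (68.75989532470703, 92.97930145263672), 15.622117042541504)
```

View pics/s1.png

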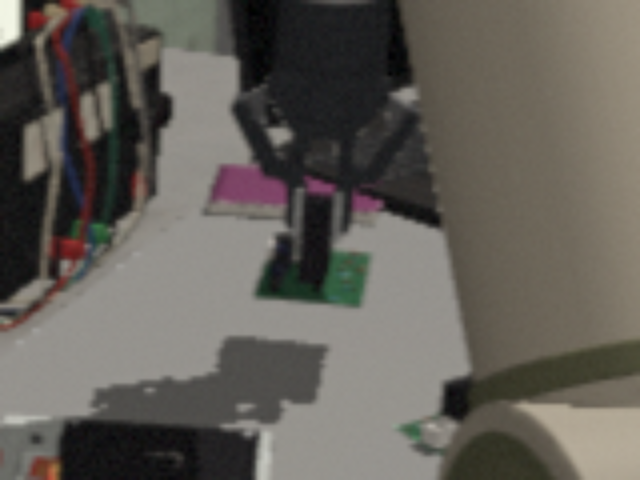

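Side view: the board hangs level in the fingers, gripped across the heatsink (fins at about (320,240) in the crop), with its underside about 102 mm below the TCP. Next I carry it over the nest, 14 mm short of home on both axes.

```bash
python3 - <<'E'
from h import *
a=[497.2,-386.8,160.9,104.7];b=[513.4,-130.1,160.9,109.8]
print(move(a,b))
E
```

```text
(array([24.419,  8.081,  0.   ]), array([ 0. ,  0. , -5.1]))
```

{"name": "step_arm", "arguments": {
  "plan": [
    {"offset": [3, 1, 0], "rot": [0, 0, -1], "gripper": 1.0},
    {"offset": [7, 2.3, 0], "rot": [0, 0, -2], "gripper": 1.0},
    {"offset": [11, 3.6, 0], "rot": [0, 0, -3], "gripper": 1.0},
    {"offset": [15, 4.9, 0], "rot": [0, 0, -4], "gripper": 1.0},
    {"offset": [19, 6.3, 0], "rot": [0, 0, -5.1], "gripper": 1.0},
    {"offset": [22, 7.3, 0], "rot": [0, 0, -5.1], "gripper": 1.0},
    {"offset": [24, 7.9, 0], "rot": [0, 0, -5.1], "gripper": 1.0},
    {"offset": [24.42, 8.08, 0], "rot": [0, 0, -5.1], "gripper": 1.0},
    {"offset": [24.42, 8.08, 0], "rot": [0, 0, -5.1], "gripper": 1.0},
    {"offset": [24.42, 8.08, 0], "rot": [0, 0, -5.1], "gripper": 1.0}
  ]
}}

```text
time_s: 3.85
eef_pos: [513.3, -131.0, 160.5]
ee_rot: [-0.0, 0.575, 0.818, -0.0]
force: [0.1, -0.7, 0.3]
grip_width: 0.223
grip_force: 49.0
```

```bash
python3 - <<'E'
from h import *
s=sense(); print(s['eef_pos'],s['ee_rot'],s['force'],s['wrist_torque'])
for n,h in(('top',0),('side',1)):
    c=cam(n); P=cloud(c); e=s['eef_pos']
    hsv=cv2.cvtColor(c['color'],cv2.COLOR_RGB2HSV)
    g=cv2.inRange(hsv,(40,80,30),(90,255,255))>0
    m=g&(np.hypot(P[...,0]-e[0],P[...,1]-e[1])<90)&(P[...,2]>40)
    uv=np.argwhere(m)[:,::-1]; print(n,len(uv),np.median(P[m],0)); q=plane(c,uv,60.)[:,:2].astype(np.float32)
    r=cv2.minAreaRect(q); print(r,cv2.boxPoints(r).round(1).tolist())
    v,u=np.argwhere(m).mean(0).astype(int); cv2.imwrite(f'pics/{n}2.png',cv2.resize(c['color'][v-60:v+60,u-80:u+80,::-1],None,fx=4,fy=4))
E
```

```text
[ 513.26268177 -130.99749807  160.48315847] [-2.00072273e-04  5.75252981e-01  8.17975521e-01 -1.20114516e-04] [ 0.05408756 -0.7317727   0.28696157] [-0.04866157 -0.02070624 -0.00646475]
top 9 [511.84685991 -90.75467463  63.4452545 ]
((526.95654296875, -81.79536437988281), (61.46704864501953, 10.735007286071777), 38.481666564941406) [[499.6000061035156, -96.69999694824219], [506.20001220703125, -105.0999984741211], [554.4000244140625, -66.9000015258789], [547.7000122070312, -58.5]]
side 317 [ 498.68379681 -105.10957086   61.74994786]
((572.79052734375, -252.3277587890625), (80.35202026367188, 374.2308654785156), 26.13064956665039) [[454.29998779296875, -102.0], [619.0999755859375, -438.0], [691.2999877929688, -402.6000061035156], [526.5, -66.5999984741211]]
```

View pics/side2.png

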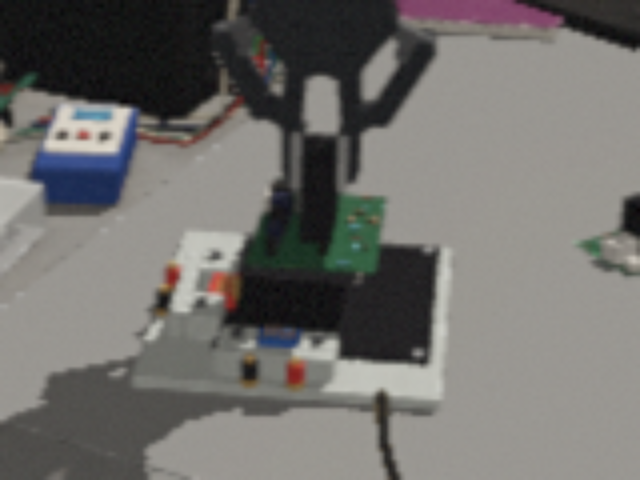

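The board sits above the deck, level and clear of both contact blocks. Lowering now.

{"name": "step_arm", "arguments": {
  "plan": [
    {"offset": [0, 0, 2], "rot": [0, 0, 0], "gripper": 1.0},
    {"offset": [0, 0, 3.5], "rot": [0, 0, 0], "gripper": 1.0},
    {"offset": [0, 0, 4.2], "rot": [0, 0, 0], "gripper": 1.0},
    {"offset": [0, 0, 4.3], "rot": [0, 0, 0], "gripper": 1.0},
    {"offset": [0, 0, 4.4], "rot": [0, 0, 0], "gripper": 1.0},
    {"offset": [0, 0, 4.4], "rot": [0, 0, 0], "gripper": 1.0},
    {"offset": [0, 0, 4.4], "rot": [0, 0, 0], "gripper": 1.0}
  ]
}}

```text
time_s: 4.65
eef_pos: [513.5, -130.3, 117.5]
ee_rot: [0.001, 0.575, 0.818, 0.0]
force: [-0.3, -0.5, -1.3]
grip_width: 0.222
grip_force: 49.0
```

{"name": "step_arm", "arguments": {
  "plan": [
    {"offset": [0, 0, 0.05], "rot": [0, 0, 0], "gripper": 1.0},
    {"offset": [0, 0, 0.1], "rot": [0, 0, 0], "gripper": 1.0},
    {"offset": [0, 0, 0.1], "rot": [0, 0, 0], "gripper": 1.0},
    {"offset": [0, 0, 0.1], "rot": [0, 0, 0], "gripper": 1.0}
  ]
}}

```text
time_s: 5.05
eef_pos: [513.3, -130.1, 115.9]
ee_rot: [-0.0, 0.575, 0.818, -0.0]
force: [0.4, 0.5, -1.2]
grip_width: 0.227
grip_force: 49.0
```

```bash
python3 -c "
from h import *
s=sense();print(s['eef_pos'],s['force'],s['wrist_torque'])"
```

```text
[ 513.32203791 -130.13282702  115.91065596] [ 0.41720136  0.47015667 -1.18934299] [ 0.04079023 -0.01450099  0.03785515]
```

{"name": "step_arm", "arguments": {
  "plan": [
    {"offset": [0, 0, 0.1], "rot": [0, 0, 0], "gripper": 1.0},
    {"offset": [0, 0, 0.1], "rot": [0, 0, 0], "gripper": 1.0},
    {"offset": [0, 0, 0.1], "rot": [0, 0, 0], "gripper": 1.0},
    {"offset": [0, 0, 0.1], "rot": [0, 0, 0], "gripper": 1.0}
  ]
}}

```text
time_s: 5.45
eef_pos: [513.6, -130.2, 115.6]
ee_rot: [0.001, 0.575, 0.818, 0.0]
force: [0.3, 1.0, 6.3]
grip_width: 0.222
grip_force: 50.0
```

{"name": "step_arm", "arguments": {
  "plan": [
    {"offset": [0.2, 0.2, 0], "rot": [0, 0, 0], "gripper": 1.0},
    {"offset": [0.4, 0.4, 0], "rot": [0, 0, 0], "gripper": 1.0},
    {"offset": [0.6, 0.6, 0], "rot": [0, 0, 0], "gripper": 1.0},
    {"offset": [0.8, 0.8, 0], "rot": [0, 0, 0], "gripper": 1.0},
    {"offset": [0.8, 0.8, 0], "rot": [0, 0, 0], "gripper": 1.0},
    {"offset": [0.8, 0.8, 0], "rot": [0, 0, 0], "gripper": 1.0}
  ]
}}

```text
time_s: 6.05
eef_pos: [518.8, -120.1, 115.6]
ee_rot: [0.001, 0.575, 0.818, 0.0]
force: [0.8, -1.1, 5.5]
grip_width: 0.221
grip_force: 49.9
```

```bash
cat > st.py <<'E'
from h import *
s=sense();a=np.radians(19.8);M=np.array([[np.cos(a),np.sin(a)],[-np.sin(a),np.cos(a)]])
print('pos',s['eef_pos'].round(2),'psi',2*np.degrees(np.arctan2(s['ee_rot'][2],s['ee_rot'][1])).round(2),'F nest',M@s['force'][:2],s['force'][2],'T',s['wrist_torque'].round(3))
print('rel pre, nest frame',M@(s['eef_pos'][:2]-[513.4,-130.1]),s['time_s'])
E
python3 st.py
```

```text
pos [ 518.82 -120.06  115.64] psi 109.82 F nest [ 0.39266531 -1.25883   ] 5.4681576547607555 T [-0.121 -0.142  0.014]
rel pre, nest frame [8.49807911 7.61288012] 6.05
```

{"name": "step_arm", "arguments": {
  "plan": [
    {"offset": [0.1, 0.1, 0], "rot": [0, 0, 0], "gripper": 1.0},
    {"offset": [0.2, 0.2, 0], "rot": [0, 0, 0], "gripper": 1.0},
    {"offset": [0.3, 0.3, 0], "rot": [0, 0, 0], "gripper": 1.0},
    {"offset": [0.3, 0.3, 0], "rot": [0, 0, 0], "gripper": 1.0},
    {"offset": [0.3, 0.3, 0], "rot": [0, 0, 0], "gripper": 1.0}
  ]
}}

```text
time_s: 6.55
eef_pos: [520.5, -116.8, 115.6]
ee_rot: [0.001, 0.575, 0.818, -0.0]
force: [-1.5, -4.3, 6.0]
grip_width: 0.224
grip_force: 49.9
```

```bash
python3 st.py
```

```text
pos [ 520.47 -116.79  115.61] psi 109.82 F nest [-2.91842887 -3.56070825] 6.0386561443855244 T [-0.756  0.175  0.067]
rel pre, nest frame [11.15618483 10.13015533] 6.55
```

{"name": "step_arm", "arguments": {
  "plan": [
    {"offset": [0.1, 0.1, 0], "rot": [0, 0, 0], "gripper": 1.0},
    {"offset": [0.2, 0.2, 0], "rot": [0, 0, 0], "gripper": 1.0},
    {"offset": [0.2, 0.2, 0], "rot": [0, 0, 0], "gripper": 1.0},
    {"offset": [0.2, 0.2, 0], "rot": [0, 0, 0], "gripper": 1.0}
  ]
}}

```text
time_s: 6.95
eef_pos: [521.6, -114.9, 115.7]
ee_rot: [0.002, 0.575, 0.818, -0.001]
force: [-2.5, -10.2, 5.8]
grip_width: 0.222
grip_force: 49.9
```

```bash
python3 st.py
```

```text
pos [ 521.62 -114.91  115.71] psi 109.84 F nest [-5.82271468 -8.7569399 ] 5.763368136045157 T [-1.463  0.398  0.092]
rel pre, nest frame [12.88238975 11.50560787] 6.95
```

{"name": "step_arm", "arguments": {
  "plan": [
    {"offset": [0.03, 0.1, 0], "rot": [0, 0, 0], "gripper": 1.0},
    {"offset": [0.05, 0.15, 0], "rot": [0, 0, 0], "gripper": 1.0},
    {"offset": [0.05, 0.15, 0], "rot": [0, 0, 0], "gripper": 1.0},
    {"offset": [0.05, 0.15, 0], "rot": [0, 0, 0], "gripper": 1.0}
  ]
}}

```text
time_s: 7.35
eef_pos: [522.8, -114.4, 115.7]
ee_rot: [0.002, 0.575, 0.818, -0.001]
force: [-3.4, -12.1, 5.9]
grip_width: 0.223
grip_force: 49.9
```

```bash
python3 st.py
```

```text
pos [ 522.77 -114.39  115.74] psi 109.84 F nest [ -7.27594838 -10.27402881] 5.908057416362777 T [-2.018  0.631  0.063]
rel pre, nest frame [14.13724061 11.60405101] 7.35
```

{"name": "step_arm", "arguments": {
  "plan": [
    {"offset": [0, 0.05, 0], "rot": [0, 0, 0], "gripper": 1.0},
    {"offset": [0, 0.1, 0], "rot": [0, 0, 0], "gripper": 1.0},
    {"offset": [0, 0.1, 0], "rot": [0, 0, 0], "gripper": 1.0},
    {"offset": [0, 0.1, 0], "rot": [0, 0, 0], "gripper": 1.0}
  ]
}}

```text
time_s: 7.75
eef_pos: [523.6, -114.1, 115.8]
ee_rot: [0.002, 0.575, 0.818, -0.001]
force: [-3.2, -12.6, 5.9]
grip_width: 0.226
grip_force: 50.0
```

```bash
python3 st.py
```

```text
pos [ 523.65 -114.1   115.75] psi 109.84 F nest [ -7.25414531 -10.78185149] 5.926806842550367 T [-2.012  0.703  0.106]
rel pre, nest frame [15.06206301 11.58506595] 7.75
```

{"name": "step_arm", "arguments": {
  "plan": [
    {"offset": [0, 0.05, 0], "rot": [0, 0, 0], "gripper": 1.0},
    {"offset": [0, 0.1, 0], "rot": [0, 0, 0], "gripper": 1.0},
    {"offset": [0, 0.1, 0], "rot": [0, 0, 0], "gripper": 1.0},
    {"offset": [0, 0.1, 0], "rot": [0, 0, 0], "gripper": 1.0}
  ]
}}

```text
time_s: 8.15
eef_pos: [524.3, -113.9, 115.8]
ee_rot: [0.001, 0.575, 0.818, -0.002]
force: [-6.6, -12.9, 7.7]
grip_width: 0.227
grip_force: 50.2
```

```bash
python3 st.py; python3 - <<'E'
from h import *
c=cam('side'); P=cloud(c)
cv2.imwrite('pics/s3.png',cv2.resize(c['color'][185:250,285:390,::-1],None,fx=7.5,fy=7.5,interpolation=cv2.INTER_CUBIC))
E
```

```text
pos [ 524.34 -113.86  115.77] psi 109.84 F nest [-10.59945163  -9.85891716] 7.654044744303733 T [-2.162  1.023  0.075]
rel pre, nest frame [15.79724381 11.57031565] 8.15
```

View pics/s3.png

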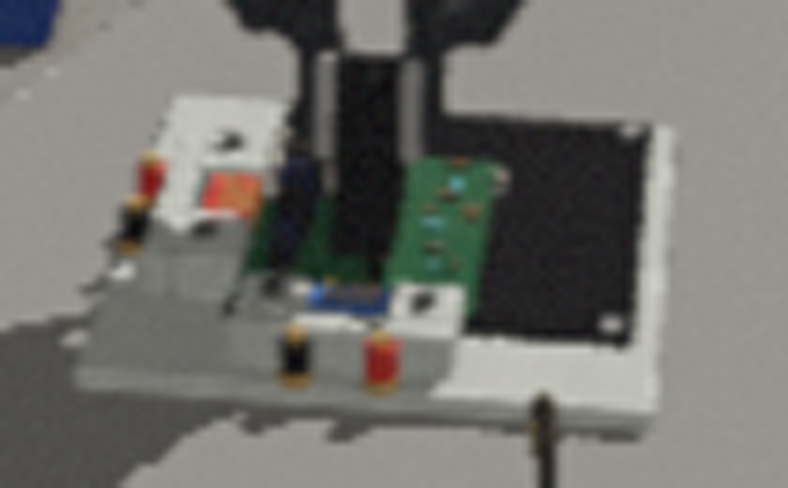

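The side view shows the board flat against the left blocks (blue contact at (345,297)) and at the far blocks (red contact at (232,193)). The x force has just jumped, which fits touching the far stop. I'll firm up both directions a little.

{"name": "step_arm", "arguments": {
  "plan": [
    {"offset": [0.02, 0.04, 0], "rot": [0, 0, 0], "gripper": 1.0},
    {"offset": [0.05, 0.08, 0], "rot": [0, 0, 0], "gripper": 1.0},
    {"offset": [0.05, 0.08, 0], "rot": [0, 0, 0], "gripper": 1.0},
    {"offset": [0.05, 0.08, 0], "rot": [0, 0, 0], "gripper": 1.0},
    {"offset": [0.05, 0.08, 0], "rot": [0, 0, 0], "gripper": 1.0}
  ]
}}

```text
time_s: 8.7
eef_pos: [524.5, -113.7, 115.8]
ee_rot: [0.001, 0.575, 0.818, -0.002]
force: [-9.6, -17.6, 9.3]
grip_width: 0.227
grip_force: 50.6
```

```bash
python3 st.py
```

```text
pos [ 524.49 -113.72  115.81] psi 109.86 F nest [-14.98111373 -13.33635847] 9.307697032551799 T [-2.863  1.767  0.04 ]
rel pre, nest frame [15.98337559 11.65379294] 8.7
```

```bash
python3 - <<'E'
from h import *
c=cam('side'); P=cloud(c); e=sense()['eef_pos']
hsv=cv2.cvtColor(c['color'],cv2.COLOR_RGB2HSV)
m=(cv2.inRange(hsv,(40,80,30),(90,255,255))>0)&(np.hypot(P[...,0]-e[0],P[...,1]-e[1])<70)&(c['depth']>0)
q=P[m]; z=np.median(q[:,2]); q=q[abs(q[:,2]-z)<4]
A=np.c_[q[:,:2]-e[:2],np.ones(len(q))]; s=np.linalg.lstsq(A,q[:,2],rcond=None)[0]
a=np.radians(19.8); d=A[:,:2]@np.array([[np.cos(a),-np.sin(a)],[np.sin(a),np.cos(a)]])
print(len(q),'slope',s, 'nest-frame extents', np.percentile(d,[1,99],0))
k=(c['color'].max(2)<50)&(abs(P[...,0]-e[0])<150)&(abs(P[...,1]-e[1])<150)&(abs(P[...,2]-13)<6)
dd=P[k]; print('deck z',len(dd),np.median(dd[:,2]),'board top',z)
# near edge of board at top z: per-bin minimum along nest x
o=d[:,1]; 
pts=np.array([[y,np.percentile(d[(o>=y)&(o<y+8),0],3)] for y in range(-44,44,8) if ((o>=y)&(o<y+8)).sum()>8]); print(pts.round(1).tolist(),np.degrees(np.arctan(np.polyfit(*pts.T,1)[0])))
E
python3 st.py
```

```text
219 slope [ 1.54443256e-03 -4.19213662e-03  1.70884283e+01] nest-frame extents [[-38.6440035  -44.66440541]
 [ 33.34613343  36.17996369]]
deck z 618 13.499926609966224 board top 17.14726914319982
[[-44.0, -34.8], [-36.0, -36.9], [-28.0, -36.2], [-12.0, -37.6], [-4.0, -35.9], [4.0, -37.1], [12.0, -37.4], [20.0, -36.1], [28.0, -38.5]] -1.493198385074013
pos [ 524.5  -113.72  115.82] psi 109.86 F nest [-15.33967642 -13.25490074] 9.261148298615236 T [-2.84   1.743  0.138]
rel pre, nest frame [15.99492261 11.65384851] 8.75
```

The board is flat (tilt under 0.005 rad), and the forces are steady at about 15 N on the far axis and 13 N on the left. Handing it in.

```bash
python3 -c "
from rig import *
print(finish_job())"
```

```text
the job is handed in; nothing more can be done
None
```

I handed the job in with the board held flat in the nest's far left corner, pressing about 15 N towards the far stops and 13 N towards the left stops. No verdict came back; the sprung contacts' travel and the squareness were judged only from forces and camera images.

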